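# Comb spilt marking pencils into the grooved tray

## Robot

A 6-joint arm with a two-finger parallel gripper is mounted at the origin on a cart in front of the work surface, level with it; the furniture and walls round the work are solid. World frame = base frame: x ahead of the robot, y to its left, z up, the work surface at z = 0. Lengths are in m, angles in rad, forces in N, time in s.
With the tool pointing down it reaches from about 0.4 to 0.925 m from the base axis. Payload 3.4 kg.
Tool frame: the origin (TCP) lies midway between the tips of the shut fingers; the grasp point (between the pads) lies 19 mm behind it (grip_point_offset is the z of the grasp point in the tool frame, in m); z points along the fingers, y is the line along which they close (so a half turn about z gives the same grasp; the last joint's range is limited). The gripper opens to 85 mm and grips with 20 to 120 N. Pads are 22 mm wide; open, the fingers measure 114 mm over their backs; the gripper's body (76 mm by 85 mm) begins 54 mm behind the grasp point. The pads swing forward as they close: fully open they stand 13 mm farther back than shut.
Start: joints at [-0.073, 0.307, 1.506, -0, 1.328, -0.073], TCP at [0.575, -0, 0.231] pointing down, gripper open.
Joint ranges: [-3.12, 3.12], [-1.05, 2.28], [0.14, 2.33], [-1.42, 4.57], [0.1, 2.73], [-2.68, 2.68]. Speed limits (rad/s): [2.57, 2.57, 3.14, 3.14, 3.14, 3.14].

## Interface

Orientations are given as a unit quaternion [x, y, z, w].
In Python, from bench import * gives the robot as it stands.
- The arm moves only by the tool move_arm, never from a script. Its argument "commands" is one flat list of numbers, 6 for each row, row after row: the shift along the tool's x, y, z in mm, then the turn, a rotation vector about the tool's x, y, z in rad. A call has exactly 5 rows; each row shifts and turns the commanded pose from where the row before left it, along the tool's axes as they then stand; what a row does not reach is not made up. A row lasts 1/12 s, in which the tool goes at most 41.7 mm and 7.16 degrees, less where a joint would pass 70% of its speed; a pose out of reach is approached as far as the arm can. A call with a gripper value outside its range is refused whole. "hand" is the finger opening in mm, from 0 to 85.4, set as the call begins (left out, the last holds). The fingers move at their own pace and stop on an object; "squeeze" is the grip in N (left out, the last holds). Time passes only in rows, so rows that do not move let the fingers close, or fill a call up. It gives the time, the measured TCP pose, the force, the opening and the grip force at its end, in the units of the state.
- get_obs(): the state, without advancing time (a new reading comes with each control period).
- read_camera(name): name is "scene" or "side" or "wrist"; returns a dict with "image" (400x640x3 uint8, blue, green, red), "intrinsics" (3x3 intrinsics, pixels), "origin" and "rotation" of the camera in the world. Camera axes: x right, y down, z forward; pixel columns grow to the right and rows downward; lengths in m; the calibration is good to about 2 mm. A picture is of the moment at which its call begins. There is no depth.
- finish_job(): hands the job in; it is judged then, once.
The state is a dict: "time": time; "joints": joint angles; "qvel": joint speeds; "joint_efforts": joint torques, N m; "position": TCP position; "tcp_rot": TCP orientation; "wrist_force": force on the tool from outside, world axes, zero at the start; "ft_torque": the same for the moment, N m; "finger_gap": opening from 0.0 (shut) to 1.0 (fully open); "finger_force": force on a finger pad.
Only numpy, scipy, OpenCV 4.12 (cv2) and the standard library are available. Lean on these libraries where they do the work, as an engineer would, in place of code of your own. Each camera call takes 0.05 s, during which the arm holds its last target. There are 200 camera calls.

## Task

Three short hexagonal marking pencils have spilt askew across the ridges of the grooved metal tray. Pick up the standing hand rake, comb it through the tray across the grooves, so that every pencil lies down in a groove, parallel to it; move the pencils with the rake only, never with the fingers, and do not press the rake hard on the tray. Then stand the rake upright on the bench again beside the tray and let go, leaving the marker pen and the test cassette where they are.

Things in the scene. Friction and masses are not known exactly. Their poses are not given: they have to be found in the camera images.
- tray: fixed metal tray, outside 286 mm (x) by 196 mm (y), walls 6 mm thick, 34 mm high. Origin: centre of its underside on the bench, z up. Seven straight grooves run along its y over the inner width of 184 mm, centres at x = -66, -44, -22, 0, 22, 44, 66 mm, each 17 mm wide, 13 mm deep, floor 6 mm above the underside. The flat ridges between are 5 mm wide, tops 19 mm above the underside
- landing_minus (a point): centre of the flat landing at the tray's -x end, at ridge height (19 mm above the underside): from the outermost groove at x = -75 mm to the end wall at -137 mm, 184 mm wide. Free of pencils at the start: the rake can be lowered here before it is drawn along the tray's x
- landing_plus (a point): centre of the like landing at the tray's +x end, x = 75 to 137 mm. Combing works with the tine tips 1 to 6 mm above the ridges, where they clear pencils that already lie in grooves
- rake: loose hand rake, about 220 g, standing on its tines on the bench. Origin: centre of its underside (tine tips), z up. 11 flat steel tines 16 mm apart in a row along its y, each 7 mm thick, 26 mm deep (x), 29 mm tall, under a head bar 168 mm (y) by 26 mm (x) whose top is 43 mm above the tips. The row works as a pusher 168 mm long, facing +x and -x alike
- rake_grip (a point): point to pinch on the rake's upright grip, on its centre line 80 mm above the tine tips. The grip is 16 mm thick (rake x) and 44 mm wide (rake y) and rises from a collar at 47 mm to 107 mm above the tips; pinch it across its thickness from above
- pencil_a: hexagonal wooden marking pencil, 84 mm long, 12 mm across flats (14 over corners), 18 g, the last 8 mm a blunt cone. Origin: on its axis at mid length; x runs to the point. At first it lies askew over the ridges, 26 to 44 degrees off the grooves, axis 25 mm above the tray's underside; in a groove 12 to 13 mm. The tines push it ahead by about as much as they turn it, so short strokes from both ends by turns work best
- pencil_b: hexagonal wooden marking pencil, 84 mm long, 12 mm across flats (14 over corners), 18 g, the last 8 mm a blunt cone. Origin: on its axis at mid length; x runs to the point. At first it lies askew over the ridges, 26 to 44 degrees off the grooves, axis 25 mm above the tray's underside; in a groove 12 to 13 mm. The tines push it ahead by about as much as they turn it, so short strokes from both ends by turns work best
- pencil_c: hexagonal wooden marking pencil, 84 mm long, 12 mm across flats (14 over corners), 18 g, the last 8 mm a blunt cone. Origin: on its axis at mid length; x runs to the point. At first it lies askew over the ridges, 26 to 44 degrees off the grooves, axis 25 mm above the tray's underside; in a groove 12 to 13 mm. The tines push it ahead by about as much as they turn it, so short strokes from both ends by turns work best
- black_marker: marker pen 135 mm long lying on the bench in front of the work, a bystander; origin: centre of its underside
- cassette: flat white test cassette 20 by 70 by 5 mm lying on the bench in front of the work, a bystander; origin: centre of its underside
Mind the look-alikes: they are no part of the job. Leave any green look-alike of the pencil_c alone. What is shaped like the pencil_a but white is not meant.

How it is judged:
By the outcome, as a careful person would: the job done as asked, in the order asked, and still so for the second after the job is handed in, with the robot touching nothing.
It also fails if it takes over 72 s, if anything falls off the work surface, if the arm or the gripper's body presses on something with over 40 N, if the wrist force passes 120 N, or if a joint passes its speed limit or range.

## Working session

There is one attempt and no reset: what is moved stays moved. The work goes in short steps, Python scripts to look and compute and a tool call to move; the robot and the scene stay as the last step left them, time stands still between calls to the robot, and variables do not carry over. Pictures are saved under pics/ and viewed, at most 10 in all, crops included, and the job is handed in when it is done.

Besides the shell and the picture viewer there is one more tool, called after "Call:" by a JSON object that holds its "name" and its "arguments", one argument or row to a line. move_arm: Moves the arm, as the interface text tells. Its arguments: {"type":"object","properties":{"commands":{"type":"array","items":{"type":"number"}},"hand":{"type":"number"},"squeeze":{"type":"number"}},"required":["commands"]}

```bash
mkdir -p pics; ls
cat > h.py <<'E'
from bench import *
import numpy as np, cv2
def snap(n,fn):
    c=read_camera(n); cv2.imwrite('pics/'+fn,c['image']); return c
def pix2(c,uv,z):
    d=np.array(c['rotation'])@np.linalg.inv(np.array(c['intrinsics']))@np.array([uv[0],uv[1],1.0])
    o=np.array(c['origin']); return o+d*(z-o[2])/d[2]
def proj(c,p):
    q=np.array(c['intrinsics'])@(np.array(c['rotation']).T@(np.array(p)-np.array(c['origin']))); return q[:2]/q[2]
E
python3 - <<'E'
from h import *
import pickle
d={}
for n in ['scene','side','wrist']:
    d[n]=snap(n,n+'0.png'); print(n,np.round(d[n]['origin'],3),np.round(d[n]['rotation'],2).tolist(),np.round(d[n]['intrinsics'],0).tolist())
pickle.dump(d,open('c0.pkl','wb'))
print(get_obs())
E
```

```text
pics
scene [ 0.116 -0.646  0.892] [0.9, -0.25, 0.09, -0.35] [[486.0, 0.0, 319.0], [0.0, 486.0, 190.0], [0.0, 0.0, 1.0]]
side [ 0.004 -0.825  0.472] [0.8, -0.22, 0.14, -0.54] [[469.0, 0.0, 316.0], [0.0, 469.0, 196.0], [0.0, 0.0, 1.0]]
wrist [0.573 0.067 0.372] [0.99, 0.0, -0.0, 0.13] [[346.0, 0.0, 319.0], [0.0, 346.0, 199.0], [0.0, 0.0, 1.0]]
{'time': 0.15, 'joints': array([-7.34940926e-02,  3.07430913e-01,  1.50738745e+00,  3.00542439e-06,
        1.32839118e+00, -7.34911001e-02]), 'qvel': array([ 0.00185462, -0.00145749, -0.00420299, -0.0004858 , -0.00067446,
       -0.00098946]), 'joint_efforts': array([ 7.71606137e-04, -4.57977819e+01, -2.52218986e+01, -9.54763436e-05,
        8.49722768e-03, -4.89260890e-05]), 'position': array([5.74464310e-01, 1.93993657e-05, 2.30570271e-01]), 'tcp_rot': array([ 7.07107864e-01,  7.07105236e-01, -5.27032544e-04, -6.13038709e-04]), 'wrist_force': array([ 0.05174977, -0.35035512,  0.36783066]), 'ft_torque': array([-0.0293857 , -0.03599336,  0.00130893]), 'finger_force': 0.0, 'finger_gap': 1.0005116741935463}
```

View pics/scene0.png

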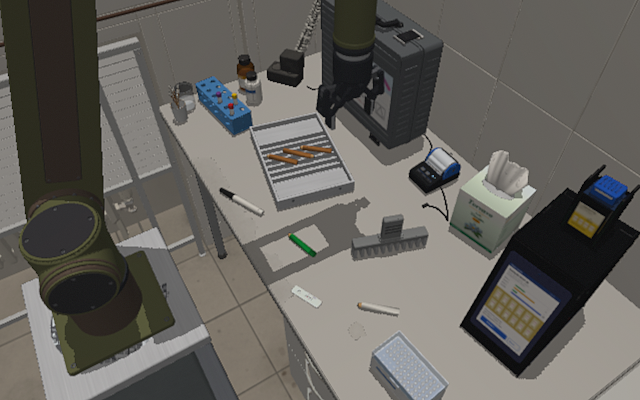

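The three brown pencils lie in the tray at about (283,158), (295,152) and (318,150). The look-alikes are a green one at (302,244) and a white one at (379,309), both outside the tray. The rake stands at (389,238), the marker is at (241,202) and the cassette at (306,297).

Run:
```python
import cv2
im=cv2.imread('pics/scene0.png')
a=cv2.resize(im[105:215,240:365],None,fx=4.5,fy=4.5,interpolation=cv2.INTER_CUBIC)[:, :]
b=cv2.resize(im[205:265,335:440],None,fx=2.2,fy=2.2,interpolation=cv2.INTER_CUBIC)
import numpy as np
o=np.zeros((500,800,3),np.uint8);o[:495,:562]=a;o[:b.shape[0],565:565+b.shape[1]]=b
cv2.imwrite('pics/crop0.png',o)
```

```text
(no output)
```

View pics/crop0.png

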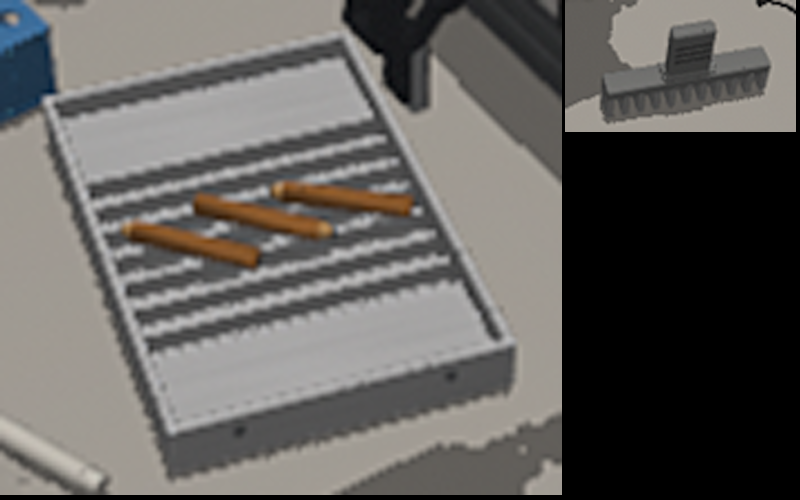

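View pics/wrist0.png

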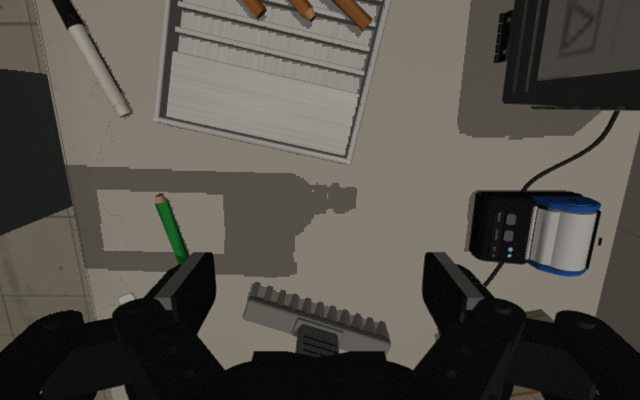

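The crop shows only the three brown pencils askew in the tray, with the tray's long axis running roughly along world y. In the wrist view the near tray corners are at (155,120) and (350,162). The rake head runs from about (250,285) to (388,340), nearly parallel to the tray's end wall.

```bash
cat > h.py <<'E'
from bench import *
import numpy as np, cv2
from scipy.spatial.transform import Rotation as R
def snap(n,fn):
    c=read_camera(n); cv2.imwrite('pics/'+fn,c['image']); return c
def pix2(c,uv,z):
    d=R.from_quat(c['rotation']).as_matrix()@np.linalg.inv(np.array(c['intrinsics']))@np.array([uv[0],uv[1],1.0])
    o=np.array(c['origin']); return o+d*(z-o[2])/d[2]
def proj(c,p):
    q=np.array(c['intrinsics'])@(R.from_quat(c['rotation']).as_matrix().T@(np.array(p)-np.array(c['origin']))); return q[:2]/q[2]
E
python3 - <<'E'
from h import *
import pickle
d=pickle.load(open('c0.pkl','rb'))
s,w=d['scene'],d['wrist']
f=lambda u,v:(240+u/4.5,105+v/4.5)
C=[pix2(s,f(*p),.034) for p in [(45,100),(345,38),(515,345),(170,432)]]
print('tray',np.round(C,3),np.round([np.linalg.norm(C[i]-C[i-1]) for i in range(4)],3)); c=np.mean(C,0);print(c)
W=[pix2(w,p,.034) for p in [(155,120),(350,162)]];print('wrist',np.round(W,3))
for p,z in [((128,230),.025),((256,258),.025),((200,204),.025),((326,230),.025),((278,189),.025),((410,206),.025)]: print('pen',np.round(pix2(s,f(*p),z),3))
g=lambda u,v:(335+(u-565)/2.2,205+v/2.2)
print('rake bar top corners', [np.round(pix2(s,g(*p),z),3) for p,z in [((601,76),.043),((766,48),.043),((770,64),.043),((606,95),.043)]])
print('rake grip top', [np.round(pix2(s,g(*p),.107),3) for p in [(670,27),(710,22),(716,36),(672,41)]])
print('wrist bar', [np.round(pix2(w,p,z),3) for p,z in [((253,283),.0),((389,334),.0),((246,320),.043),((388,352),.043)]])
print('wrist grip base',[np.round(pix2(w,p,.047),3) for p in [(298,327),(340,333)]])
E
```

```text
tray [[0.477 0.322 0.034]
 [0.661 0.277 0.034]
 [0.604 0.005 0.034]
 [0.416 0.048 0.034]] [0.281 0.19  0.278 0.192]
[0.53950483 0.16279069 0.034     ]
wrist [[0.416 0.053 0.034]
 [0.604 0.013 0.034]]
pen [0.471 0.203 0.025]
pen [0.522 0.145 0.025]
pen [0.517 0.201 0.025]
pen [0.568 0.144 0.025]
pen [0.562 0.188 0.025]
pen [0.619 0.135 0.025]
rake bar top corners [array([ 0.496, -0.141,  0.043]), array([ 0.656, -0.199,  0.043]), array([ 0.647, -0.217,  0.043]), array([ 0.488, -0.163,  0.043])]
rake grip top [array([ 0.555, -0.166,  0.107]), array([ 0.591, -0.181,  0.107]), array([ 0.585, -0.197,  0.107]), array([ 0.547, -0.18 ,  0.107])]
wrist bar [array([ 0.495, -0.138,  0.   ]), array([ 0.661, -0.208,  0.   ]), array([ 0.494, -0.159,  0.043]), array([ 0.651, -0.2  ,  0.043])]
wrist grip base [array([ 0.551, -0.165,  0.047]), array([ 0.596, -0.172,  0.047])]
```

Here is the geometry so far, in degrees from world +x:
- **Tray:** centre about (0.540, 0.163). The grooves run at -13° and the combing direction is +77°.
- **Rake:** about (0.571, -0.180), with its row at about -19°.

I'll move above the rake and yaw by 71°.

Call:
{"name": "move_arm", "arguments": {
  "commands": [-30,0,0,0,0,0,-30,0,0,0,0,0,-30,0,0,0,0,0,-30,0,0,0,0,0,-30,0,0,0,0,0],
  "hand": 85
}}

```text
time: 0.57
position: [0.5746, -0.1511, 0.231]
tcp_rot: [0.707, 0.707, -0.0, -0.0]
wrist_force: [0.4, 1.1, -0.0]
finger_gap: 0.995
finger_force: 0.0
```

Call:
{"name": "move_arm", "arguments": {
  "commands": [0,0,0,0,0,-0.12,0,0,0,0,0,-0.12,0,0,0,0,0,-0.12,0,0,0,0,0,-0.12,0,0,0,0,0,-0.12]
}}

```text
time: 0.98
position: [0.5747, -0.1502, 0.2308]
tcp_rot: [0.464, 0.886, -0.0, -0.0]
wrist_force: [-0.1, 0.1, 0.4]
finger_gap: 0.996
finger_force: 0.0
```

Call:
{"name": "move_arm", "arguments": {
  "commands": [0,0,0,0,0,-0.12,0,0,0,0,0,-0.12,0,0,0,0,0,-0.12,0,0,0,0,0,-0.12,0,0,0,0,0,-0.12]
}}

```text
time: 1.4
position: [0.5747, -0.1499, 0.2308]
tcp_rot: [0.181, 0.983, 0.0, -0.0]
wrist_force: [0.6, 0.5, 0.4]
finger_gap: 0.999
finger_force: 0.0
```

Run:
```python
from h import *
import pickle
c=snap('wrist','w1.png');o=get_obs();pickle.dump(c,open('w1.pkl','wb'))
print(o['time'],o['position'],o['tcp_rot'],o['joints'])
print(np.round(R.from_quat(o['tcp_rot']).as_matrix(),3))
```

```text
1.45 [ 0.57470797 -0.14991502  0.23085233] [ 1.78838897e-01  9.83878253e-01  7.07763428e-05 -4.75699394e-04] [-3.26279762e-01  3.33892612e-01  1.46596970e+00  1.21131466e-06
  1.34269221e+00 -1.53746393e+00]
[[-0.936  0.352 -0.001]
 [ 0.352  0.936  0.   ]
 [ 0.001 -0.    -1.   ]]
```

View pics/w1.png

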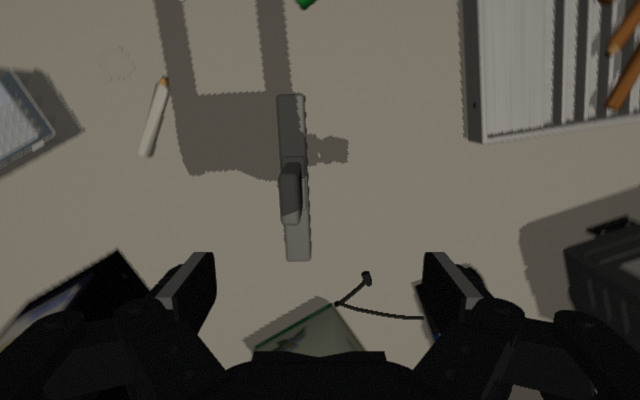

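The rake is centred in view. The bar top runs from (277..304, 94) to (287..311, 260), and the grip top spans about (281..300, 167..222).

Run:
```python
from h import *
import pickle
c=pickle.load(open('w1.pkl','rb'));Rm=R.from_quat(get_obs()['tcp_rot']).as_matrix();t=get_obs()['position']
a=[pix2(c,p,.043) for p in [(277,94),(304,94),(311,260),(287,260)]]
L=[np.linalg.norm(a[i]-a[i-1]) for i in range(4)];print(np.round(a,3),L)
m1=(a[0]+a[1])/2;m2=(a[2]+a[3])/2;d=m2-m1;print('ang',np.degrees(np.arctan2(d[1],d[0])),'cen',(m1+m2)/2,'tool',Rm.T@((m1+m2)/2-t))
h=[pix2(c,p,.107) for p in [(281,222),(299,222)]];print('grip',h,np.degrees(np.arctan2(-Rm[1,0],-Rm[0,0])))
```

```text
[[ 0.488 -0.158  0.043]
 [ 0.497 -0.135  0.043]
 [ 0.653 -0.188  0.043]
 [ 0.644 -0.211  0.043]] [np.float64(0.16471107131889617), np.float64(0.024624593961474418), np.float64(0.16471704177853708), np.float64(0.024866828197986912)]
ang -18.961777683565774 cen [ 0.57075408 -0.17294901  0.043     ] tool [-0.00458555 -0.0229462   0.18784872]
grip [array([ 0.58578025, -0.18664776,  0.107     ]), array([ 0.5909587 , -0.17302104,  0.107     ])] -20.60427556129008
```

Call:
{"name": "move_arm", "arguments": {
  "commands": [-2.5,-13,10,0,0,-0.03,-2,-10,20,0,0,0,0,0,30,0,0,0,0,0,30,0,0,0,0,0,25,0,0,0]
}}

```text
time: 1.87
position: [0.5704, -0.1732, 0.1145]
tcp_rot: [0.171, 0.985, 0.0, -0.001]
wrist_force: [0.9, -0.3, -0.4]
finger_gap: 0.996
finger_force: 0.0
```

Call:
{"name": "move_arm", "arguments": {
  "commands": [0,0,20,0,0,0,0,0,20,0,0,0,0,0,10,0,0,0,0,0,3,0,0,0,0,0,0,0,0,0]
}}

```text
time: 2.28
position: [0.5708, -0.173, 0.0626]
tcp_rot: [0.17, 0.985, 0.0, -0.001]
wrist_force: [0.4, 0.1, -0.3]
finger_gap: 0.999
finger_force: 0.0
```

Call:
{"name": "move_arm", "arguments": {
  "commands": [0,0,0,0,0,0,0,0,0,0,0,0,0,0,0,0,0,0,0,0,0,0,0,0,0,0,0,0,0,0],
  "hand": 5,
  "squeeze": 70
}}

```text
time: 2.7
position: [0.5716, -0.1733, 0.0642]
tcp_rot: [0.17, 0.986, -0.0, 0.001]
wrist_force: [0.9, -0.3, 0.1]
finger_gap: 0.292
finger_force: 0.0
```

Call:
{"name": "move_arm", "arguments": {
  "commands": [0,0,0,0,0,0,0,0,0,0,0,0,0,0,0,0,0,0,0,0,0,0,0,0,0,0,0,0,0,0]
}}

```text
time: 3.12
position: [0.5715, -0.1732, 0.0639]
tcp_rot: [0.17, 0.986, -0.0, 0.0]
wrist_force: [-1.7, 0.6, 4.8]
finger_gap: 0.18
finger_force: 68.5
```

Call:
{"name": "move_arm", "arguments": {
  "commands": [0,0,-8,0,0,0,0,0,-18,0,0,0,0,0,-20,0,0,0,0,0,-20,0,0,0,0,0,-14,0,0,0]
}}

```text
time: 3.53
position: [0.5713, -0.1732, 0.1447]
tcp_rot: [0.17, 0.986, -0.0, 0.0]
wrist_force: [0.2, -0.2, -1.8]
finger_gap: 0.176
finger_force: 68.3
```

Call:
{"name": "move_arm", "arguments": {
  "commands": [8,12,0,0,0,0,13,20,0,0,0,0,16,25,0,0,0,0,16,25,0,0,0,0,16,25,0,0,0,0]
}}

```text
time: 3.95
position: [0.5398, -0.0473, 0.1421]
tcp_rot: [0.17, 0.985, 0.0, -0.001]
wrist_force: [0.5, 1.1, -2.8]
finger_gap: 0.176
finger_force: 68.5
```

Call:
{"name": "move_arm", "arguments": {
  "commands": [16,25,0,0,0,0,16,25,0,0,0,0,14,22,0,0,0,0,8,13,0,0,0,0,6,9,0,0,0,0]
}}

```text
time: 4.37
position: [0.5143, 0.0619, 0.1422]
tcp_rot: [0.169, 0.986, 0.0, -0.002]
wrist_force: [0.8, 0.0, -2.2]
finger_gap: 0.173
finger_force: 68.4
```

Call:
{"name": "move_arm", "arguments": {
  "commands": [0,0,0,0,0,-0.04,0,0,0,0,0,-0.04,0,0,0,0,0,-0.033,0,0,0,0,0,0,0,0,0,0,0,0]
}}

```text
time: 4.78
position: [0.516, 0.0595, 0.1427]
tcp_rot: [0.114, 0.993, -0.0, -0.001]
wrist_force: [0.1, 0.5, -1.8]
finger_gap: 0.18
finger_force: 68.4
```

Run:
```python
from h import *
import pickle
c=snap('wrist','w2.png');s=snap('scene','s2.png');o=get_obs();pickle.dump((c,s),open('w2.pkl','wb'))
print(o['time'],o['position'],o['joints'])
print(np.round(R.from_quat(o['tcp_rot']).as_matrix(),3))
w=c['image']; x=cv2.resize(s['image'][100:230,230:390],(492,400),interpolation=cv2.INTER_CUBIC)
cv2.imwrite('pics/w2b.png',w)
```

```text
4.8833 [0.51637654 0.05932326 0.1429247 ] [ 3.31502319e-02  3.17774928e-01  1.74236892e+00 -7.38263563e-05
  1.08231221e+00 -1.30879268e+00]
[[-0.974  0.227 -0.001]
 [ 0.227  0.974 -0.   ]
 [ 0.001 -0.    -1.   ]]
```

View pics/w2.png

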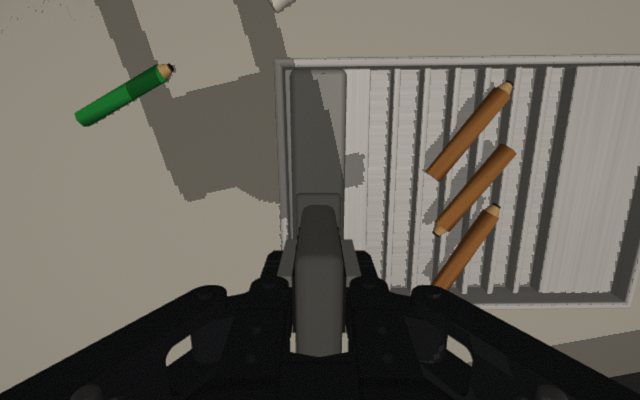

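The view shows the tray's near-side corner at (276,61), the far-right rim corner at about (630,306) and the top wall edge reaching (640,55). The pencils are still askew around (470,130), (475,190) and (467,248). The rake hangs over the near landing.

Run:
```python
from h import *
import pickle
c,s=pickle.load(open('w2.pkl','rb'));o=get_obs()
P={k:pix2(c,p,.034) for k,p in dict(TL=(276,61),TR=(639,55),BL=(280,235),BR=(630,306),B1=(540,305)).items()}
for k in P: print(k,np.round(P[k],4))
ang=lambda a,b:np.degrees(np.arctan2(*(P[b]-P[a])[1::-1]))
print('top wall',ang('TL','TR'),'end wall',ang('BL','TL'),'diag',np.linalg.norm(P['TL']-P['BR']),np.hypot(.286,.196))
# predict from scene tray at c
for z in [0]:
    d=P['BR']-P['TL']
    print('center',(P['BR']+P['TL'])/2, 'dir of diag',np.degrees(np.arctan2(d[1],d[0])),'-> u', np.degrees(np.arctan2(d[1],d[0]))+np.degrees(np.arctan2(196,286)))
# rake bar top end in view
t=o['position']
for p in [(290,70),(345,70)]: print('bar',pix2(c,p,.1429-.064+.043), R.from_quat(o['tcp_rot']).as_matrix().T@(pix2(c,p,.1429-.064+.043)-t))
```

```text
TL [0.4153 0.0534 0.034 ]
TR [0.4668 0.2927 0.034 ]
BL [0.5374 0.0242 0.034 ]
BR [0.6617 0.2874 0.034 ]
B1 [0.6442 0.2158 0.034 ]
top wall 77.8655195382641 end wall 166.5536366139129 diag 0.3398049042172532 0.3467160221276196
center [0.53851905 0.17038157 0.034     ] dir of diag 43.526520333573266 -> u 77.94993378860451
bar [0.43263921 0.06604237 0.1219    ] [ 0.08306158 -0.01244389  0.02109614]
bar [0.43812202 0.0897557  0.1219    ] [0.08310052 0.011895   0.0210892 ]
```

Call:
{"name": "move_arm", "arguments": {
  "commands": [1.5,4,10,0,0,-0.01,0,0,14,0,0,0,0,0,14,0,0,0,0,0,12,0,0,0,0,0,3,0,0,0]
}}

```text
time: 5.3
position: [0.5143, 0.0637, 0.0878]
tcp_rot: [0.109, 0.994, -0.0, -0.002]
wrist_force: [-0.8, -0.9, -1.8]
finger_gap: 0.174
finger_force: 68.5
```

Call:
{"name": "move_arm", "arguments": {
  "commands": [0,0,2,0,0,0,0,0,0,0,0,0,0,0,0,0,0,0,0,0,0,0,0,0,0,0,0,0,0,0]
}}

```text
time: 5.72
position: [0.5168, 0.0637, 0.089]
tcp_rot: [0.109, 0.994, 0.0, 0.001]
wrist_force: [-0.2, -0.8, -2.0]
finger_gap: 0.18
finger_force: 68.5
```

Call:
{"name": "move_arm", "arguments": {
  "commands": [0,8,1.5,0,0,0,0,14,0,0,0,0,0,14,0,0,0,0,0,12,0,0,0,0,0,8,0,0,0,0]
}}

```text
time: 6.13
position: [0.5289, 0.1199, 0.087]
tcp_rot: [0.108, 0.994, 0.0, 0.0]
wrist_force: [-0.6, -0.3, -1.3]
finger_gap: 0.175
finger_force: 68.6
```

Call:
{"name": "move_arm", "arguments": {
  "commands": [0,6,0,0,0,0,0,6,0,0,0,0,0,6,0,0,0,0,0,6,0,0,0,0,0,6,0,0,0,0]
}}

```text
time: 6.55
position: [0.5348, 0.148, 0.0868]
tcp_rot: [0.109, 0.994, -0.0, -0.0]
wrist_force: [0.1, -0.5, -1.4]
finger_gap: 0.176
finger_force: 68.6
```

Run:
```python
from h import *
c=snap('wrist','w3.png');o=get_obs()
print(o['time'],o['position'],o['wrist_force'])
```

```text
6.6 [0.53541248 0.14902122 0.0868801 ] [-0.48267862  0.55915577 -2.12927309]
```

View pics/w3.png

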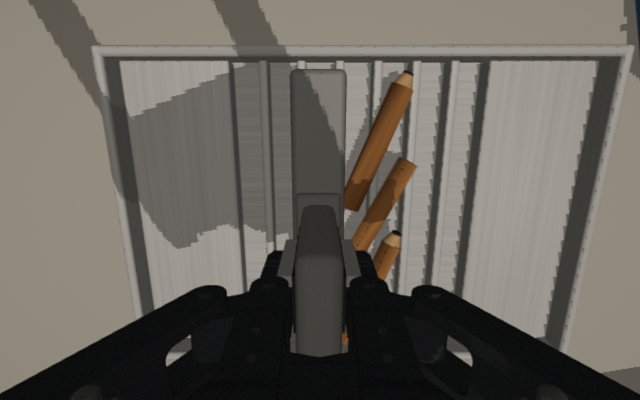

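The pencils have turned to about 25° off the grooves. The upper one runs (350,208)–(407,75), with the others below it. I'll push a little more, then cross over and come back from the other end.

Call:
{"name": "move_arm", "arguments": {
  "commands": [0,5,0,0,0,0,0,5,0,0,0,0,0,3,0,0,0,0,0,-4,0,0,0,0,0,-8,-4,0,0,0]
}}

```text
time: 7.02
position: [0.5346, 0.1489, 0.0903]
tcp_rot: [0.108, 0.994, -0.0, -0.001]
wrist_force: [0.0, 0.3, -3.1]
finger_gap: 0.181
finger_force: 68.5
```

Call:
{"name": "move_arm", "arguments": {
  "commands": [0,0,-15,0,0,0,0,0,-18,0,0,0,0,12,-12,0,0,0,0,20,0,0,0,0,0,25,0,0,0,0]
}}

```text
time: 7.43
position: [0.5477, 0.2027, 0.1374]
tcp_rot: [0.11, 0.994, -0.0, 0.001]
wrist_force: [-0.1, 0.8, -1.6]
finger_gap: 0.177
finger_force: 68.6
```

Call:
{"name": "move_arm", "arguments": {
  "commands": [0,25,0,0,0,0,0,25,0,0,0,0,0,14,0,0,0,0,0,3,0,0,0,0,0,0,0,0,0,0]
}}

```text
time: 7.85
position: [0.5616, 0.2696, 0.1357]
tcp_rot: [0.108, 0.994, -0.0, -0.0]
wrist_force: [-0.3, -0.3, -2.4]
finger_gap: 0.176
finger_force: 68.6
```

Run:
```python
from h import *
c=snap('wrist','w4.png');o=get_obs()
p=o['position'];print(o['time'],p,o['tcp_rot'],'u',p[0]*.216+p[1]*.976-.280,'v',p[0]*.976-p[1]*.216-.4905)
```

```text
7.9 [0.56122179 0.26863476 0.1355142 ] [ 1.08437131e-01  9.94102873e-01 -7.77249408e-04 -5.11384623e-04] u 0.10341143515953072 v -0.000772641105562244
```

View pics/w4.png

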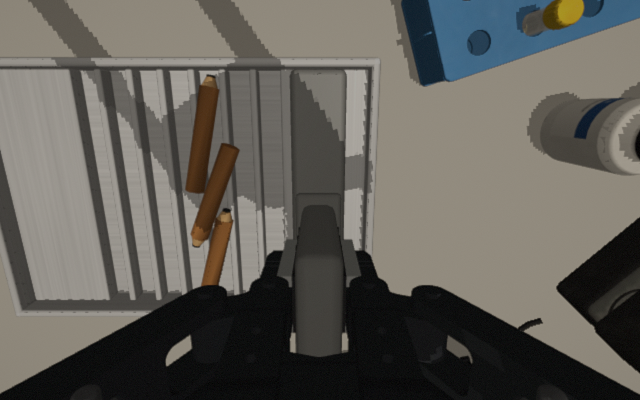

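The pencils are now at roughly 8°, 22° and 15°: top (190,190)–(210,78), middle (197,240)–(232,148), bottom (210,285)–(226,212). I'll lower the rake on the far landing and stroke back.

Call:
{"name": "move_arm", "arguments": {
  "commands": [0,0,14,0,0,0,0,0,16,0,0,0,0,0,12,0,0,0,0,0,6,0,0,0,0,0,1,0,0,0]
}}

```text
time: 8.32
position: [0.5604, 0.2677, 0.0853]
tcp_rot: [0.109, 0.994, -0.001, -0.002]
wrist_force: [0.0, 0.3, -1.4]
finger_gap: 0.177
finger_force: 68.6
```

Call:
{"name": "move_arm", "arguments": {
  "commands": [0,-8,0,0,0,0,0,-14,0,0,0,0,0,-14,0,0,0,0,0,-12,0,0,0,0,0,-7,0,0,0,0]
}}

```text
time: 8.73
position: [0.5492, 0.2135, 0.0874]
tcp_rot: [0.109, 0.994, -0.0, -0.0]
wrist_force: [-0.3, 0.0, -2.1]
finger_gap: 0.179
finger_force: 68.6
```

Call:
{"name": "move_arm", "arguments": {
  "commands": [0,-5,0,0,0,0,0,-5,0,0,0,0,0,-5,0,0,0,0,0,-5,0,0,0,0,0,-3,0,0,0,0]
}}

```text
time: 9.15
position: [0.548, 0.2007, 0.0898]
tcp_rot: [0.109, 0.994, 0.007, 0.003]
wrist_force: [-3.8, 19.8, 11.8]
finger_gap: 0.18
finger_force: 76.7
```

Run:
```python
from h import *
c=snap('wrist','w5.png');o=get_obs()
p=o['position'];print(o['time'],p,o['tcp_rot'],'u',p[0]*.216+p[1]*.976-.280,'v',p[0]*.976-p[1]*.216-.4905,o['wrist_force'])
```

```text
9.2 [0.54796222 0.1997154  0.09012175] [0.10878329 0.99403968 0.0063399  0.0033333 ] u 0.03328206889713864 v 0.0011725987956011097 [-0.43517758  6.82326817  6.95934533]
```

View pics/w5.png

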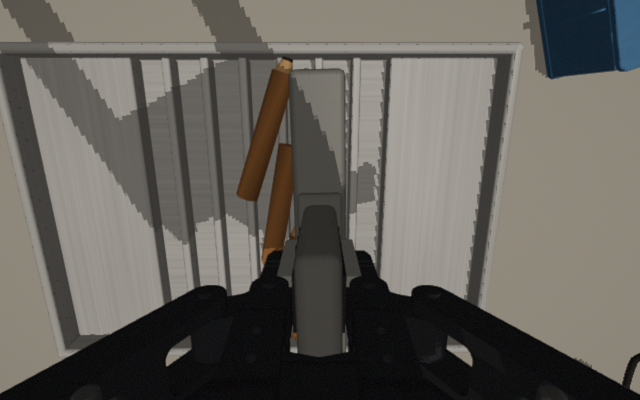

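The rake jammed at about 20 N. The top pencil is at (243,195)–(287,62), the middle one at (268,255)–(287,145) and the bottom one is hidden. I'll back off, lift and look.

Call:
{"name": "move_arm", "arguments": {
  "commands": [0,8,0,0,0,0,0,8,0,0,0,0,0,6,-6,0,0,0,0,8,-14,0,0,0,0,10,-16,0,0,0]
}}

```text
time: 9.62
position: [0.5523, 0.2321, 0.1217]
tcp_rot: [0.109, 0.994, -0.001, -0.002]
wrist_force: [0.4, -1.3, -2.4]
finger_gap: 0.182
finger_force: 69.2
```

Call:
{"name": "move_arm", "arguments": {
  "commands": [0,14,-13,0,0,0,0,14,0,0,0,0,0,8,0,0,0,0,0,2,0,0,0,0,0,0,0,0,0,0]
}}

```text
time: 10.03
position: [0.5609, 0.2699, 0.1343]
tcp_rot: [0.108, 0.994, -0.001, -0.001]
wrist_force: [-0.2, -0.3, -2.1]
finger_gap: 0.179
finger_force: 69.2
```

Run:
```python
from h import *
c=snap('wrist','w6.png');s=snap('scene','s6.png');o=get_obs()
p=o['position'];print(o['time'],p,o['tcp_rot'],'u',p[0]*.216+p[1]*.976-.280,'v',p[0]*.976-p[1]*.216-.4905,o['wrist_force'])
w=cv2.resize(c['image'][40:300,0:390],(600,400)); q=cv2.resize(s['image'][115:215,240:360],(200,167)); 
x=np.zeros((400,800,3),np.uint8);x[:,:600]=w;x[:167,600:]=q;cv2.imwrite('pics/w6b.png',x)
```

```text
10.1333 [0.56068747 0.2689513  0.13437511] [ 1.08545341e-01  9.94090120e-01 -9.89275180e-04 -1.32794879e-03] u 0.10360496364485156 v -0.0013625054702718908 [-0.04859623 -0.28117896 -2.24895925]
```

View pics/w6b.png

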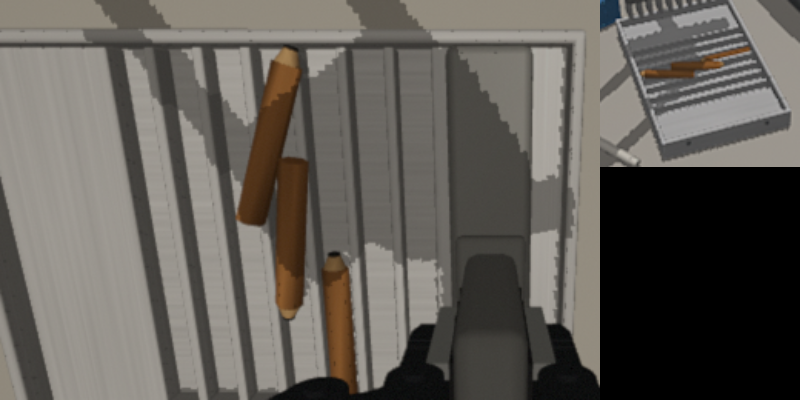

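The wrist crop shows the lower pencil (335,258)–(345,390) apparently in a groove. The middle one, (291,158)–(289,315), is almost parallel, and the top one, (250,220)–(290,52), is still skewed. I'll work out the numbers in the tray frame.

```bash
cat >> h.py <<'E'
U=np.array([.2164,.9763,0]);V=np.array([.9763,-.2164,0])
def uv(c,p,z):
    q=pix2(c,p,z); return round(1e3*(q@U-.280),1),round(1e3*(q@V-.4905),1)
E
python3 - <<'E'
from h import *
import pickle
o=get_obs()
c=read_camera('wrist');pickle.dump(c,open('w6.pkl','wb'))
f=lambda x,y:(x/1.5385,40+y/1.5385)
print('ridges z19',[uv(c,f(x,60),.019) for x in (445,397,348,304,253,207,157)], 'rim corner',uv(c,f(584,32),.034))
for n,a,b in [('top',(253,222),(289,50)),('mid',(292,158),(289,317)),('low',(335,256),(344,390))]:
    print(n,[(uv(c,f(*a),z),uv(c,f(*b),z)) for z in (.025,.0125)])
E
```

```text
ridges z19 [(np.float64(83.1), np.float64(-87.1)), (np.float64(61.1), np.float64(-87.0)), (np.float64(38.6), np.float64(-87.0)), (np.float64(18.4), np.float64(-86.9)), (np.float64(-4.9), np.float64(-86.9)), (np.float64(-26.0), np.float64(-86.8)), (np.float64(-49.0), np.float64(-86.8))] rim corner (np.float64(143.7), np.float64(-97.4))
top [((np.float64(-10.8), np.float64(-12.2)), (np.float64(14.1), np.float64(-90.7))), ((np.float64(-16.5), np.float64(-9.4)), (np.float64(9.6), np.float64(-91.8)))]
mid [((np.float64(11.0), np.float64(-43.0)), (np.float64(1.9), np.float64(37.1))), ((np.float64(6.3), np.float64(-41.7)), (np.float64(-3.2), np.float64(42.4)))]
low [((np.float64(27.6), np.float64(4.8)), (np.float64(27.0), np.float64(78.4))), ((np.float64(23.8), np.float64(8.4)), (np.float64(23.1), np.float64(85.7)))]
```

The lower pencil is in the groove at +22 and the middle one is nearly down in groove 0. The top pencil still has its point end high at the side wall. I'll stroke from + again, slightly higher, with the rake yawed 0.1 rad so that end leads.

Call:
{"name": "move_arm", "arguments": {
  "commands": [0,0,14,0,0,-0.05,0,0,16,0,0,-0.05,0,0,12,0,0,0,0,-8,5.5,0,0,0,0,-13,0,0,0,0]
}}

```text
time: 10.6
position: [0.558, 0.248, 0.0865]
tcp_rot: [0.059, 0.998, -0.001, -0.002]
wrist_force: [-0.8, -1.1, -2.3]
finger_gap: 0.179
finger_force: 69.2
```

Call:
{"name": "move_arm", "arguments": {
  "commands": [-1,-13,0,0,0,0,-2,-13,0,0,0,0,-1,-8,0,0,0,0,0,-5,0,0,0,0,0,-4,0,0,0,0]
}}

```text
time: 11.02
position: [0.5556, 0.2053, 0.0887]
tcp_rot: [0.06, 0.998, 0.001, -0.002]
wrist_force: [-5.5, 6.8, -1.9]
finger_gap: 0.177
finger_force: 69.6
```

Call:
{"name": "move_arm", "arguments": {
  "commands": [0,-3,0,0,0,0,0,-3,0,0,0,0,0,-3,0,0,0,0,0,-3,0,0,0,0,0,-3,0,0,0,0]
}}

```text
time: 11.43
position: [0.553, 0.1919, 0.0886]
tcp_rot: [0.06, 0.998, 0.002, -0.003]
wrist_force: [-5.7, 9.8, 0.6]
finger_gap: 0.176
finger_force: 69.6
```

Run:
```python
from h import *
c=snap('wrist','w7.png');o=get_obs()
p=o['position'];print(o['time'],p,o['tcp_rot'],'u',p@U-.280,'v',p@V-.4905,o['wrist_force'])
```

```text
11.4833 [0.55286537 0.19069158 0.08867991] [ 0.05987284  0.99820067  0.00100505 -0.0031085 ] u 0.025812252307423122 v 0.007996804864168261 [-7.21654699  3.22143355  0.82522682]
```

The rake drifted 8 mm in v and is brushing the side wall. I'll correct that and continue.

Call:
{"name": "move_arm", "arguments": {
  "commands": [3,1,0,0,0,0,4,0,0,0,0,0,1,-3,0,0,0,0,0.5,-3,0,0,0,0,0.5,-3,0,0,0,0]
}}

```text
time: 11.9
position: [0.5489, 0.1857, 0.0902]
tcp_rot: [0.06, 0.998, 0.003, 0.002]
wrist_force: [1.1, 7.1, 6.2]
finger_gap: 0.183
finger_force: 70.5
```

Run:
```python
from h import *
c=snap('wrist','w8.png');o=get_obs()
p=o['position'];print(o['time'],p,o['tcp_rot'],'u',p@U-.280,'v',p@V-.4905,o['wrist_force'])
```

```text
11.95 [0.54886219 0.18530087 0.09038863] [0.06041058 0.9981674  0.00259487 0.00238171] u 0.019683015579005092 v 0.005255047407271174 [0.78931422 6.3495091  5.81310943]
```

View pics/w8.png

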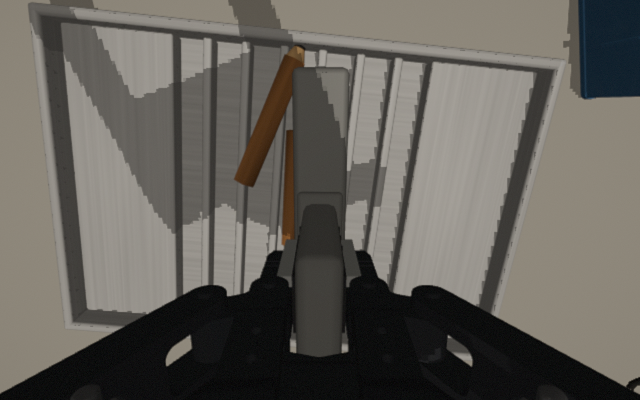

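The rake is pushing lightly (7 N) against the middle pencil, and the top one is at (245,183)–(300,50). That was my tenth picture, so from here I'll measure by colour segmentation only. I'll back off, lift and measure.

Call:
{"name": "move_arm", "arguments": {
  "commands": [0,6,0,0,0,0,0,8,0,0,0,0,0,8,-10,0,0,0,0,12,-18,0,0,0,0,14,-18,0,0,0]
}}

```text
time: 12.37
position: [0.5513, 0.2307, 0.1335]
tcp_rot: [0.059, 0.998, -0.001, -0.001]
wrist_force: [0.9, 0.4, -1.5]
finger_gap: 0.177
finger_force: 69.1
```

Call:
{"name": "move_arm", "arguments": {
  "commands": [0,16,0,0,0,0.05,0,14,0,0,0,0.05,0,8,0,0,0,0,0,0,0,0,0,0,0,0,0,0,0,0]
}}

```text
time: 12.78
position: [0.5577, 0.2687, 0.1335]
tcp_rot: [0.107, 0.994, -0.001, -0.001]
wrist_force: [0.1, -0.9, -2.4]
finger_gap: 0.177
finger_force: 69.1
```

```bash
cat >> h.py <<'E'
U0=.2855
def measure(c,o=None,v=True):
    o=o or get_obs();p=o['position'];print('t',round(o['time'],2),'tcp uvz',np.round([1e3*(p@U-U0),1e3*(p@V-.4905),1e3*p[2]],1),'rot',np.round(o['tcp_rot'],3),'F',np.round(o['wrist_force'],1))
    h=cv2.cvtColor(c['image'],cv2.COLOR_BGR2HSV); m=cv2.inRange(h,(5,110,40),(22,255,255))
    n,l,st,_=cv2.connectedComponentsWithStats(m)
    for i in range(1,n):
        if st[i,4]<60: continue
        pts=np.argwhere(l==i)[:,::-1].astype(float); mu=pts.mean(0); r=pts-mu
        d=np.linalg.svd(r,full_matrices=False)[2][0]; s=r@d; w=r@np.array([-d[1],d[0]])
        E=[mu+d*s.min(),mu+d*s.max()]
        out=[]
        for z in (.025,.013):
            a,b=[(pix2(c,e,z)@U-U0,pix2(c,e,z)@V-.4905) for e in E]; a,b=np.array(a)*1e3,np.array(b)*1e3
            if a[1]>b[1]:a,b=b,a
            out.append((np.round(a).tolist(),np.round(b).tolist(),'L',round(np.linalg.norm(b-a)),'deg',round(float(np.degrees(np.arctan2(b[0]-a[0],b[1]-a[1]))),1)))
        print('pen area',st[i,4],'box',st[i,:4],'w',round(np.ptp(w),1),out)
def ridges(c,v,us=np.arange(-90,91)):
    g=cv2.cvtColor(c['image'],cv2.COLOR_BGR2GRAY).astype(np.float32)
    P=np.array([proj(c,U*(U0+u*1e-3)+V*(.4905+v*1e-3)+np.array([0,0,.019])) for u in us],np.float32)
    return cv2.remap(g,P[None,:,0],P[None,:,1],cv2.INTER_LINEAR)[0].astype(int)
E
python3 - <<'E'
from h import *
c=snap('wrist','w9.png');measure(c)
for v in(-88,-60,0): print(v,ridges(c,v,np.arange(-80,60,2)).tolist())
E
```

```text
t 12.83 tcp uvz [ 97.   -4.2 133.5] rot [ 0.108  0.994 -0.001 -0.001] F [-0.1 -0.6 -1.6]
pen area 198 box [548   5  25  31] w 23.2 [([250.0, -135.0], [256.0, -117.0], 'L', 19, 'deg', 18.4), ([258.0, -138.0], [264.0, -119.0], 'L', 19, 'deg', 18.4)]
pen area 2325 box [133  74  42 116] w 21.8 [([-6.0, -92.0], [-34.0, -11.0], 'L', 85, 'deg', -18.9), ([-11.0, -92.0], [-40.0, -8.0], 'L', 89, 'deg', -18.9)]
pen area 1702 box [176 141  27 104] w 18.6 [([1.0, -47.0], [3.0, 33.0], 'L', 80, 'deg', 1.2), ([-3.0, -46.0], [-1.0, 38.0], 'L', 84, 'deg', 1.2)]
pen area 1318 box [211 210  23  86] w 17.8 [([22.0, 5.0], [23.0, 77.0], 'L', 73, 'deg', 1.2), ([18.0, 8.0], [20.0, 84.0], 'L', 76, 'deg', 1.2)]
-88 [149, 147, 86, 64, 63, 61, 135, 155, 140, 133, 99, 99, 96, 61, 56, 57, 58, 101, 101, 101, 101, 103, 153, 151, 72, 66, 64, 152, 157, 157, 157, 154, 119, 122, 121, 118, 102, 63, 102, 102, 157, 157, 157, 155, 154, 153, 71, 64, 155, 157, 158, 137, 100, 101, 101, 104, 99, 59, 77, 103, 103, 102, 103, 103, 103, 100, 105, 100, 57, 104]
-60 [150, 146, 88, 65, 63, 61, 133, 157, 157, 157, 157, 151, 151, 85, 65, 66, 72, 159, 159, 116, 103, 103, 101, 99, 61, 57, 56, 74, 84, 54, 52, 53, 48, 39, 55, 59, 57, 66, 103, 103, 104, 103, 103, 98, 102, 101, 60, 57, 100, 102, 101, 103, 102, 103, 92, 103, 101, 57, 76, 104, 104, 104, 104, 105, 104, 95, 104, 99, 57, 105]
0 [150, 146, 95, 65, 66, 63, 118, 150, 150, 150, 150, 151, 154, 92, 67, 65, 78, 153, 152, 152, 152, 152, 151, 153, 83, 67, 63, 140, 153, 153, 153, 153, 153, 153, 156, 82, 67, 64, 56, 60, 58, 52, 44, 39, 102, 101, 60, 56, 93, 100, 99, 99, 99, 98, 98, 102, 102, 59, 98, 154, 153, 153, 154, 149, 112, 90, 103, 102, 60, 97]
```

The middle and lower pencils are now in grooves 0 and +22, about 1° off. The top one is centred near groove -22 but still 19° off. I'll take a short stroke from the minus side on its low end.

Call:
{"name": "move_arm", "arguments": {
  "commands": [-1,-12,0,0,0,0,-1,-22,0,0,0,0,-1,-28,0,0,0,0,0,-30,0,0,0,0,0,-30,0,0,0,0]
}}

```text
time: 13.25
position: [0.5336, 0.1466, 0.1341]
tcp_rot: [0.108, 0.994, -0.001, -0.0]
wrist_force: [-0.9, -0.1, -2.5]
finger_gap: 0.181
finger_force: 69.2
```

Call:
{"name": "move_arm", "arguments": {
  "commands": [0,-24,0,0,0,0,0,-14,0,0,0,0,0,-5,0,0,0,0,0,0,0,0,0,0,0,0,0,0,0,0]
}}

```text
time: 13.67
position: [0.526, 0.1074, 0.1345]
tcp_rot: [0.109, 0.994, 0.0, 0.0]
wrist_force: [0.4, 0.1, -2.0]
finger_gap: 0.178
finger_force: 69.2
```

Run:
```python
from h import *
c=snap('wrist','w10.png');measure(c)
```

```text
t 13.72 tcp uvz [-66.3  -0.2 134.5] rot [0.109 0.994 0.    0.   ] F [ 0.1 -0.3 -1.3]
pen area 161 box [85 62 16 15] w 11.5 [([-225.0, -96.0], [-217.0, -88.0], 'L', 11, 'deg', 44.4), ([-232.0, -97.0], [-224.0, -89.0], 'L', 11, 'deg', 44.4)]
pen area 1983 box [356  68  56 117] w 17.6 [([-6.0, -92.0], [-33.0, -12.0], 'L', 84, 'deg', -19.0), ([-3.0, -93.0], [-32.0, -10.0], 'L', 88, 'deg', -19.0)]
pen area 1584 box [392 136  19 105] w 16.0 [([-6.0, -47.0], [-4.0, 33.0], 'L', 80, 'deg', 1.8), ([-3.0, -46.0], [-1.0, 38.0], 'L', 84, 'deg', 1.8)]
pen area 1153 box [413 205  20  84] w 14.7 [([15.0, 5.0], [15.0, 75.0], 'L', 71, 'deg', -0.1), ([19.0, 8.0], [19.0, 82.0], 'L', 74, 'deg', -0.1)]
```

Call:
{"name": "move_arm", "arguments": {
  "commands": [0,0,14,0,0,0,0,0,16,0,0,0,0,0,12,0,0,0,0,3,5,0,0,0,0,5,0,0,0,0]
}}

```text
time: 14.13
position: [0.5264, 0.116, 0.086]
tcp_rot: [0.108, 0.994, -0.0, -0.001]
wrist_force: [-0.1, -0.1, -2.0]
finger_gap: 0.177
finger_force: 69.1
```

Call:
{"name": "move_arm", "arguments": {
  "commands": [0,4,0,0,0,0,0,4,0,0,0,0,0,4,0,0,0,0,0,4,0,0,0,0,0,2,0,0,0,0]
}}

```text
time: 14.55
position: [0.5317, 0.1335, 0.0879]
tcp_rot: [0.108, 0.994, 0.0, 0.001]
wrist_force: [0.3, -0.7, -2.4]
finger_gap: 0.177
finger_force: 69.1
```

Run:
```python
from h import *
c=snap('wrist','w11.png');measure(c)
```

```text
t 14.6 tcp uvz [-40.1  -0.3  87.8] rot [0.108 0.994 0.    0.001] F [ 0.2  0.3 -2.2]
pen area 140 box [ 0 52 12 19] w 12.6 [([-215.0, -96.0], [-214.0, -86.0], 'L', 9, 'deg', 6.5), ([-225.0, -97.0], [-224.0, -88.0], 'L', 10, 'deg', 6.5)]
pen area 5261 box [345  59  43 208] w 45.8 [([-17.0, -92.0], [-4.0, 32.0], 'L', 126, 'deg', 5.8), ([-15.0, -94.0], [-2.0, 38.0], 'L', 133, 'deg', 5.8)]
pen area 1202 box [394 224  21  73] w 17.8 [([15.0, 4.0], [16.0, 54.0], 'L', 50, 'deg', 0.7), ([18.0, 8.0], [19.0, 61.0], 'L', 53, 'deg', 0.7)]
```

Run:
```python
from h import *
c=snap('wrist','w11b.png')
h=cv2.cvtColor(c['image'],cv2.COLOR_BGR2HSV); m=cv2.inRange(h,(5,110,40),(22,255,255))
for y in range(62,270,16):
    x=np.flatnonzero(m[y,320:460])+320
    if len(x): print(y,len(x),x[0],x[-1],uv(c,(x[0],y),.022)[0]-5.5,uv(c,(x[-1],y),.022)[0]-5.5,uv(c,(x[0],y),.022)[1])
```

```text
62 11 364 374 -14.5 -8.9 -91.4
78 23 356 378 -18.7 -6.2 -82.9
94 23 354 376 -19.6 -7.0 -74.2
110 23 352 374 -20.5 -7.7 -65.3
126 23 350 372 -21.4 -8.5 -56.2
142 30 348 379 -22.4 -3.9 -46.9
158 41 346 386 -23.3 0.7999999999999998 -37.3
174 39 346 386 -23.1 1.2999999999999998 -27.5
190 37 345 385 -23.5 1.2000000000000002 -17.5
206 28 348 385 -21.4 1.7999999999999998 -7.2
222 19 367 385 -9.1 2.3 3.3
238 36 367 414 -8.7 21.5 14.1
254 34 369 413 -6.9 21.7 25.3
```

The top pencil is now about 5° off, at u≈-15 beside the middle one. I'll push it from the plus side over the ridge into groove -22.

Call:
{"name": "move_arm", "arguments": {
  "commands": [0,-5,0,0,0,0,0,-5,-4,0,0,0,0,0,-14,0,0,0,0,0,-18,0,0,0,0,10,-10,0,0,0]
}}

```text
time: 15.07
position: [0.5308, 0.1306, 0.1347]
tcp_rot: [0.11, 0.994, -0.001, 0.0]
wrist_force: [0.6, -0.4, -2.8]
finger_gap: 0.176
finger_force: 69.2
```

Call:
{"name": "move_arm", "arguments": {
  "commands": [0,18,0,0,0,0,0,22,0,0,0,0,0,20,0,0,0,0,0,10,0,0,0,0,0,2,0,0,0,0]
}}

```text
time: 15.48
position: [0.5471, 0.2039, 0.1335]
tcp_rot: [0.108, 0.994, 0.0, 0.0]
wrist_force: [0.1, -0.1, -1.7]
finger_gap: 0.178
finger_force: 69.2
```

Call:
{"name": "move_arm", "arguments": {
  "commands": [0,0,12,0,0,0,0,0,14,0,0,0,0,0,12,0,0,0,0,0,5,0,0,0,0,0,2,0,0,0]
}}

```text
time: 15.9
position: [0.5454, 0.2016, 0.0872]
tcp_rot: [0.109, 0.994, -0.001, -0.001]
wrist_force: [-0.1, -0.5, -1.1]
finger_gap: 0.18
finger_force: 69.3
```

Call:
{"name": "move_arm", "arguments": {
  "commands": [0,-5,0,0,0,0,0,-6,0,0,0,0,0,-6,0,0,0,0,0,-5,0,0,0,0,0,-4,0,0,0,0]
}}

```text
time: 16.32
position: [0.5411, 0.1767, 0.0889]
tcp_rot: [0.109, 0.994, 0.0, 0.0]
wrist_force: [0.4, 0.4, -2.4]
finger_gap: 0.176
finger_force: 69.2
```

Run:
```python
from h import *
c=snap('wrist','w12.png');measure(c)
```

```text
t 16.37 tcp uvz [ 3.5 -0.7 88.8] rot [ 0.109  0.994 -0.     0.   ] F [-0.6 -0.6 -2.9]
pen area 2487 box [262  63  20 139] w 19.1 [([-22.0, -91.0], [-25.0, -11.0], 'L', 80, 'deg', -2.0), ([-23.0, -92.0], [-26.0, -8.0], 'L', 84, 'deg', -2.0)]
```

All three now look seated. I'll lift, re-measure them all, and check the free spot for the rake beside the tray.

Call:
{"name": "move_arm", "arguments": {
  "commands": [0,3,0,0,0,0,0,0,-12,0,0,0,0,0,-16,0,0,0,0,-10,-14,0,0,0,0,-20,-8,0,0,0]
}}

```text
time: 16.78
position: [0.5373, 0.1533, 0.1401]
tcp_rot: [0.108, 0.994, 0.001, 0.002]
wrist_force: [0.9, -0.7, -1.9]
finger_gap: 0.18
finger_force: 69.2
```

Call:
{"name": "move_arm", "arguments": {
  "commands": [0,-25,0,0,0,0,0,-25,0,0,0,0,0,-20,0,0,0,0,0,-8,0,0,0,0,0,0,0,0,0,0]
}}

```text
time: 17.2
position: [0.518, 0.0739, 0.1385]
tcp_rot: [0.11, 0.994, -0.0, -0.0]
wrist_force: [0.3, -0.0, -1.4]
finger_gap: 0.176
finger_force: 69.3
```

Run:
```python
from h import *
import pickle
c=snap('wrist','w13.png');measure(c)
w=pickle.load(open('c0.pkl','rb'))
def blob(c,lo,hi,z,box):
    m=cv2.inRange(cv2.cvtColor(c['image'],cv2.COLOR_BGR2HSV),lo,hi)
    n,l,s,_=cv2.connectedComponentsWithStats(m); i=1+np.argmax(s[1:,4]); p=np.argwhere(l==i)[:,::-1]
    b=cv2.boxPoints(cv2.minAreaRect(p.astype(np.float32))); print(s[i],[uv(c,q,z) for q in b],[np.round(pix2(c,q,z)[:2],3) for q in b])
blob(w['scene'],(45,120,40),(75,255,255),.007,0)
s=w['scene']; print('marker',[uv(s,p,.008) for p in [(220,190),(263,214)]],'cassette',[uv(s,p,.003) for p in [(291,288),(322,304)]],'white',[uv(s,p,.007) for p in [(358,305),(399,312)]])
```

```text
t 17.25 tcp uvz [-100.1   -0.4  138.5] rot [0.11  0.994 0.    0.   ] F [ 0.9 -0.2 -1.1]
pen area 140 box [136  64  15  15] w 10.6 [([-226.0, -96.0], [-219.0, -88.0], 'L', 10, 'deg', 39.5), ([-232.0, -98.0], [-225.0, -89.0], 'L', 11, 'deg', 39.5)]
pen area 1896 box [408  72  26 113] w 18.5 [([-27.0, -91.0], [-29.0, -11.0], 'L', 80, 'deg', -1.5), ([-23.0, -92.0], [-25.0, -9.0], 'L', 83, 'deg', -1.5)]
pen area 1643 box [434 136  22 103] w 16.8 [([-7.0, -47.0], [-5.0, 33.0], 'L', 80, 'deg', 1.5), ([-3.0, -46.0], [-0.0, 37.0], 'L', 84, 'deg', 1.5)]
pen area 1312 box [452 204  24  95] w 14.9 [([14.0, 4.0], [15.0, 85.0], 'L', 81, 'deg', 0.5), ([19.0, 8.0], [20.0, 93.0], 'L', 85, 'deg', 0.5)]
[289 234  27  23 165] [(np.float64(-232.5), np.float64(-96.5)), (np.float64(-224.0), np.float64(-86.1)), (np.float64(-294.2), np.float64(-51.2)), (np.float64(-302.0), np.float64(-61.5))] [array([ 0.395, -0.039]), array([ 0.407, -0.033]), array([ 0.426, -0.109]), array([ 0.414, -0.114])]
marker [(np.float64(-39.2), np.float64(-215.2)), (np.float64(-148.7), np.float64(-134.0))] cassette [(np.float64(-358.8), np.float64(-128.1)), (np.float64(-415.3), np.float64(-79.0))] white [(np.float64(-443.4), np.float64(-11.5)), (np.float64(-484.7), np.float64(60.2))]
```

All three pencils are in grooves -22, 0 and +22, each within 1.5°. Next I'll stand the rake on the bench beside the near end, clear of the green pencil.

Call:
{"name": "move_arm", "arguments": {
  "commands": [-3,-12,0,0,0,0,-6,-22,0,0,0,0,-7,-27,0,0,0,0,-6,-22,0,0,0,0,-3,-12,0,0,0,0]
}}

```text
time: 17.67
position: [0.5233, -0.0246, 0.1384]
tcp_rot: [0.109, 0.994, -0.0, 0.001]
wrist_force: [0.5, -0.1, -1.6]
finger_gap: 0.177
finger_force: 69.2
```

Call:
{"name": "move_arm", "arguments": {
  "commands": [0,0,14,0,0,0,0,0,20,0,0,0,0,0,20,0,0,0,0,0,12,0,0,0,0,0,4,0,0,0]
}}

```text
time: 18.08
position: [0.5211, -0.0223, 0.0663]
tcp_rot: [0.108, 0.994, 0.0, -0.002]
wrist_force: [-1.8, 0.4, -1.5]
finger_gap: 0.178
finger_force: 69.1
```

Call:
{"name": "move_arm", "arguments": {
  "commands": [0,0,1,0,0,0,0,0,0.5,0,0,0,0,0,0,0,0,0,0,0,0,0,0,0,0,0,0,0,0,0]
}}

```text
time: 18.5
position: [0.5229, -0.0231, 0.0676]
tcp_rot: [0.109, 0.994, 0.0, 0.001]
wrist_force: [-0.8, 0.3, -3.0]
finger_gap: 0.179
finger_force: 69.1
```

Call:
{"name": "move_arm", "arguments": {
  "commands": [0,0,1,0,0,0,0,0,0.5,0,0,0,0,0,0,0,0,0,0,0,0,0,0,0,0,0,0,0,0,0]
}}

```text
time: 18.92
position: [0.5222, -0.0231, 0.0653]
tcp_rot: [0.109, 0.994, -0.0, -0.0]
wrist_force: [0.4, 0.1, -1.6]
finger_gap: 0.182
finger_force: 69.1
```

Call:
{"name": "move_arm", "arguments": {
  "commands": [0,0,0.5,0,0,0,0,0,0.5,0,0,0,0,0,0,0,0,0,0,0,0,0,0,0,0,0,0,0,0,0]
}}

```text
time: 19.33
position: [0.5222, -0.0231, 0.0645]
tcp_rot: [0.109, 0.994, 0.0, 0.0]
wrist_force: [-1.8, 0.4, 2.8]
finger_gap: 0.176
finger_force: 69.9
```

The tines have touched down, with the force rising from about -2 to +2.8 N. I'll release and retreat.

Call:
{"name": "move_arm", "arguments": {
  "commands": [0,0,0,0,0,0,0,0,0,0,0,0,0,0,0,0,0,0,0,0,0,0,0,0,0,0,0,0,0,0],
  "hand": 85
}}

```text
time: 19.75
position: [0.5224, -0.0231, 0.0643]
tcp_rot: [0.109, 0.994, 0.0, 0.0]
wrist_force: [-0.7, -0.1, -0.2]
finger_gap: 0.876
finger_force: 0.0
```

Call:
{"name": "move_arm", "arguments": {
  "commands": [0,0,0,0,0,0,0,0,0,0,0,0,0,0,0,0,0,0,0,0,0,0,0,0,0,0,0,0,0,0]
}}

```text
time: 20.17
position: [0.5222, -0.0231, 0.0643]
tcp_rot: [0.109, 0.994, -0.0, -0.0]
wrist_force: [-0.9, 0.1, 0.1]
finger_gap: 0.994
finger_force: 0.0
```

Call:
{"name": "move_arm", "arguments": {
  "commands": [0,0,-8,0,0,0,0,0,-15,0,0,0,0,0,-25,0,0,0,0,0,-30,0,0,0,0,0,-30,0,0,0]
}}

```text
time: 20.58
position: [0.5216, -0.023, 0.1735]
tcp_rot: [0.109, 0.994, 0.0, -0.001]
wrist_force: [0.6, -0.5, -0.0]
finger_gap: 0.994
finger_force: 0.0
```

Call:
{"name": "move_arm", "arguments": {
  "commands": [0,0,-30,0,0,0,0,0,-20,0,0,0,0,0,-10,0,0,0,0,0,0,0,0,0,0,0,0,0,0,0]
}}

```text
time: 21.0
position: [0.522, -0.0231, 0.2323]
tcp_rot: [0.109, 0.994, -0.0, 0.0]
wrist_force: [-0.0, 0.5, -0.1]
finger_gap: 0.998
finger_force: 0.0
```

Run:
```python
from h import *
import pickle
c=snap('wrist','w14.png');measure(c)
# rake upright? compare bystanders + find grey diff in scene
s=snap('scene','s14.png');s0=pickle.load(open('c0.pkl','rb'))['scene']
for n,(x,y,a,b) in dict(marker=(212,182,270,222),cass=(285,280,328,312),green=(284,228,320,262),white=(350,298,405,320)).items():
    print(n,np.abs(s['image'][y:b,x:a].astype(int)-s0['image'][y:b,x:a]).mean().round(1))
# rake check: bar-top outline by edges vs expected standing pose
ctr=np.array([.5222,-.0231,0])+.001*V
P=lambda u,v,z:proj(c,ctr+U*u+V*v+np.array([0,0,z]))
g=cv2.GaussianBlur(cv2.cvtColor(c['image'],cv2.COLOR_BGR2GRAY),(3,3),0).astype(np.float32)
for v in (-.07,-.04,.05,.075):
    print(v,[int(cv2.getRectSubPix(g,(1,1),tuple(map(float,P(u,v,.043))))[0,0]) for u in np.arange(-.026,.027,.002)])
```

```text
t 21.05 tcp uvz [-195.1   23.4  231.2] rot [ 0.109  0.994  0.    -0.001] F [-0.7  0.4 -0.9]
pen area 60 box [278  48   9  10] w 6.9 [([-231.0, -96.0], [-227.0, -88.0], 'L', 9, 'deg', 24.2), ([-232.0, -98.0], [-228.0, -89.0], 'L', 9, 'deg', 24.2)]
pen area 1091 box [478  53  24  87] w 14.3 [([-29.0, -91.0], [-31.0, -11.0], 'L', 81, 'deg', -1.2), ([-23.0, -93.0], [-25.0, -10.0], 'L', 84, 'deg', -1.2)]
pen area 1019 box [495 103  22  82] w 13.2 [([-8.0, -47.0], [-7.0, 34.0], 'L', 81, 'deg', 0.6), ([-2.0, -47.0], [-1.0, 37.0], 'L', 84, 'deg', 0.6)]
pen area 70 box [ 72 134  12   9] w 7.0 [([-440.0, -13.0], [-430.0, -10.0], 'L', 11, 'deg', 72.9), ([-448.0, -12.0], [-438.0, -9.0], 'L', 11, 'deg', 72.9)]
pen area 818 box [508 156  21  77] w 11.1 [([13.0, 5.0], [13.0, 87.0], 'L', 82, 'deg', 0.3), ([20.0, 7.0], [20.0, 92.0], 'L', 85, 'deg', 0.3)]
marker 1.1
cass 3.6
green 31.7
white 1.2
-0.07 [74, 74, 75, 74, 74, 75, 73, 65, 90, 98, 98, 99, 99, 99, 100, 100, 101, 102, 97, 81, 111, 118, 118, 118, 118, 118, 118]
-0.04 [74, 75, 75, 75, 75, 75, 72, 54, 54, 57, 57, 57, 57, 57, 57, 56, 56, 70, 96, 76, 70, 74, 74, 75, 75, 75, 74]
0.05 [118, 118, 119, 119, 118, 104, 78, 67, 83, 91, 91, 91, 92, 92, 92, 93, 93, 93, 91, 81, 105, 119, 119, 119, 119, 119, 118]
0.075 [118, 118, 118, 118, 118, 118, 116, 89, 82, 89, 89, 89, 90, 90, 90, 91, 91, 91, 90, 81, 103, 118, 119, 119, 119, 119, 119]
```

The rake is standing with its bar exactly where it should be, the pencils are in their grooves and the bystanders haven't moved. I'm handing in.

```bash
python3 -c "
from bench import *
print(finish_job())"
```

```text
the job is handed in; nothing more can be done
None
```

The job is handed in at about 21 s of robot time: all three pencils lie in grooves (-22, 0 and +22 mm) within about 1.5°, the rake stands free on the bench beside the tray, and the marker and cassette are unmoved; one stroke met about 20 N while jammed on a pencil, so I backed off.

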